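# Save the shaft, tip the worn bearing caps into the scrap bin

### The job

The hinged tray holds four worn bearing caps for scrap, but the long bright shaft lying across its top is still good: first lift the shaft off and lay it in the V rest, cradled in both grooves and roughly centred, and let go of it. Then tip the tray over by its crossbar so that all four caps slide into the scrap bin, and let the tray back down flat. Leave the piston and the hammer where they are.

Things in the scene. Friction and masses are not known exactly. Their poses are not given: they have to be found in the camera images.
- tipper: Steel frame fixed on the bench with a hinged tray and, joined to it, an open grey scrap bin. Origin on the bench (z=0) straight below the hinge, mid-width; z up, +y the tipping direction: bin at local y 0 to +225 mm, tray at y 0 to -240. Bin inside: x -115 to 115, y 0 to 220 mm; walls 90 mm high beside the hinge, 130 at the x ends, 150 at the far side.
- bin_floor (a point): Middle of the scrap bin's floor (local y +110 mm of tipper, 5 mm above the bench).
- hinge (a point): Middle of the tray's hinge axis, which runs along local x of tipper, 95 mm above the bench. The sheet-metal tray is 170 mm (x) by 240 mm (y), 0.8 kg; floor top 100 mm above the bench, side walls 5 mm thick, 70 mm above the floor; end wall away from the bin 45 mm high; the end at the bin is open.
- tray (a joint): Tilt of the tray, rad: 0 = flat on its rest, growing as it tips to the bin (its end away from the bin rises); stop at 1.3. Gravity and a light spring bring it back flat if let go at any tilt. Full, it takes about 10 N at the crossbar, pushed level towards the bin. The caps start to slide at some 25 to 35 degrees of tilt; 60 degrees or more clears them surely.
- tray_bar (a point): Middle of the tray's handle: a round crossbar, 14 mm thick, along local x of tipper, 165 mm long between two uprights on the tray's side walls. Tray flat: local y -55 mm, 270 mm above the bench. It swings with the tray about the hinge (radius 183 mm), towards the bin over and then down: at 1.2 rad it is at local y +143 mm, 210 mm above the bench.
- shaft: Bright steel round bar, 22 mm thick, 200 mm long, 0.35 kg. Origin at its centre, x along it. It starts across the top of the tray, parallel to the hinge and 165 mm from it, in two notches (26 mm wide, 12 deep) of the side walls, axis 169 mm above the bench. Caps lie below it, tops under 135 mm. The crossbar is 110 mm from it towards the bin, 101 mm higher.
- vrest: V rest fixed on the bench: plate 170 x 70 x 12 mm with two V saddles 24 mm thick at local x -60 and +60 mm, open between them above the plate. Origin on the bench (z=0) under its middle, x along the grooves, z up. Grooves of 90 degrees, vertex 40 mm and mouth (45 mm wide) 63 mm above the bench. The shaft lying home has its axis 55.5 mm above the bench, at local y 0.
- piston: Bystander: aluminium piston standing on the bench, 82 mm in diameter, 75 mm high, origin under its middle.
- mallet: Bystander: hand hammer with a wooden handle lying on the bench, 260 mm long.
- cap0: Worn bearing cap, a dark steel bridge-shaped block 70 mm (x) x 30 mm (y) x 30 mm (z, plus 4 mm bolt heads), 0.2 kg, loose on the tray floor; origin at its middle, 15 mm above its underside. The four are alike.
- cap1: Worn bearing cap, a dark steel bridge-shaped block 70 mm (x) x 30 mm (y) x 30 mm (z, plus 4 mm bolt heads), 0.2 kg, loose on the tray floor; origin at its middle, 15 mm above its underside. The four are alike.
- cap2: Worn bearing cap, a dark steel bridge-shaped block 70 mm (x) x 30 mm (y) x 30 mm (z, plus 4 mm bolt heads), 0.2 kg, loose on the tray floor; origin at its middle, 15 mm above its underside. The four are alike.
- cap3: Worn bearing cap, a dark steel bridge-shaped block 70 mm (x) x 30 mm (y) x 30 mm (z, plus 4 mm bolt heads), 0.2 kg, loose on the tray floor; origin at its middle, 15 mm above its underside. The four are alike.

How it is judged:
By the outcome, as a careful person would: the job done as asked, in the order asked, and still so for the second after the job is handed in, with the robot touching nothing.
It also fails if it takes over 64 s, if anything falls off the work surface, if the arm or the gripper's body presses on something with over 40 N, if the wrist force passes 120 N, or if a joint passes its speed limit or range.

### The arm

A 6-joint arm with a two-finger parallel gripper is mounted at the origin on the work surface. World frame = base frame: x ahead of the robot, y to its left, z up, the work surface at z = 0. Lengths are in m, angles in rad, forces in N, time in s.
With the tool pointing down it reaches from about 0.25 to 0.775 m from the base axis. Payload 4 kg.
Tool frame: the origin (TCP) lies at the very end of the fingers, on their centre line; the grasp point (between the pads) lies 19 mm behind it (robot.grip_point_offset is the distance from the TCP to the grasp point, in m); z points along the fingers, x is the direction in which the jaws open and shut, and the axes are right-handed (so a half turn about z gives the same grasp; the last joint's range is limited). The gripper opens to 94 mm and grips with 3 to 60 N. Pads are 16 mm wide; open, the fingers measure 119 mm over their backs; the gripper's body (75 mm by 177 mm) begins 78 mm behind the grasp point.
Start: joints at [-1.211, 0.087, 1.371, -0, 1.684, -0.103], TCP at [0.246, -0.492, 0.206] pointing down, gripper open.
Joint ranges: [-3.1, 3.1], [-0.76, 2.03], [0.27, 2.55], [-1.08, 4.22], [0.17, 2.65], [-2.57, 2.57]. Speed limits (rad/s): [2.79, 2.79, 3.14, 3.14, 3.14, 3.14].

### API

Orientations are given as [roll, pitch, yaw] about the fixed x, y, z axes, in that order (R = Rz(yaw) Ry(pitch) Rx(roll)).
In Python, from bench import robot gives the robot as it stands.
- The arm moves only by the shell command python3 -m inch 'ROWS'. ROWS is text: rows parted by semicolons, each of 5 numbers parted by spaces: the shift along the tool's x, y, z in cm, then the turn about the tool's z in rad, then the closure, from 0 (fully open) to 1 (shut). In form: tx ty tz spin claw; .... A call has 1 to 20 rows; each row is the pose to reach, as a shift and turn from the pose measured when the call began, along the tool's axes at that moment; what a row does not reach only later rows make up. A row lasts 1/12 s, in which the tool goes at most 41.7 mm and 7.16 degrees, less where a joint would pass 70% of its speed; a pose out of reach is approached as far as the arm can. A call with a gripper value outside its range is refused whole. The fingers move at their own pace and stop on an object; the grip force is fixed at half the most. Time passes only in rows, so rows that repeat a pose let the fingers close. It gives the time, the measured TCP pose, the force and the opening at its end, in the units of the state.
- robot.get_obs(): the state, without advancing time (a new reading comes with each control period).
- robot.snapshot(name): name is "scene" or "top" or "wrist"; returns (picture, depth): 384x512x3 uint8, blue, green, red; 384x512 float32, m along the optical axis (not along the pixel's ray), 0 where there is no reading.
- robot.camera_info(name): a dict with "K" (3x3 intrinsics, pixels), "extrinsics" (4x4, takes a point from world to camera coordinates); the wrist camera has in their place "mount" (4x4, takes a point from camera to tool coordinates, whose origin is the TCP and whose axes are the tool frame's). Camera axes: x right, y down, z forward; pixel columns grow to the right and rows downward; lengths in m; the calibration is good to about 2 mm. A picture is of the moment at which its call begins: read the wrist's pose just before it. camera_info takes no time and is no camera call.
- robot.close_job(): hands the job in, once; it reports no verdict.
The state is a dict: "time": time; "joint_positions": joint angles; "qvel": joint speeds; "joint_torque": joint torques, N m; "tool_pos": TCP position; "ee_rot": TCP orientation; "wrist_force": force on the tool from outside, world axes, zero at the start; "wrist_torque": the same for the moment, N m; "width": finger opening in m.
Only numpy, scipy, OpenCV 4.12 (cv2) and the standard library are available. Lean on these libraries where they do the work, as an engineer would, in place of code of your own. Each camera call takes 0.05 s, during which the arm holds its last target.

## Working session

There is one attempt and no reset: what is moved stays moved. The work goes in short steps, Python scripts to look and compute and a shell command to move; the robot and the scene stay as the last step left them, time stands still between calls to the robot, and variables do not carry over. Pictures are saved under pics/ and viewed, and the job is handed in when it is done.

```bash
ls; mkdir -p pics; python3 - <<'E'
from bench import robot
import cv2,numpy as np
print(robot.get_obs())
for n in ["scene","top"]:
    p,d=robot.snapshot(n); cv2.imwrite(f"pics/{n}0.png",p); np.save(f"pics/{n}0.npy",d)
    c=robot.camera_info(n); print(n,c["K"],c["extrinsics"])
print(robot.camera_info("wrist"))
E
```

```text
pics
{'time': 0.0, 'joint_positions': array([-1.21107888e+00,  8.79982528e-02,  1.37226730e+00, -2.43597238e-05,
        1.68359364e+00, -1.03101710e-01]), 'qvel': array([-2.65657229e-04,  3.91932693e-04, -1.48686296e-03, -8.36516864e-05,
        1.21128525e-03,  8.60490653e-04]), 'joint_torque': array([-8.38698743e-04, -3.40187502e+01, -3.02429688e+01,  7.17230444e-02,
        3.28892225e-02, -1.60773566e-04]), 'tool_pos': array([ 0.24535102, -0.49162311,  0.20427393]), 'ee_rot': array([-3.14138347e+00,  2.25699145e-03, -1.10797965e+00]), 'wrist_force': array([-0.01876911,  0.26466926, -0.04675177]), 'wrist_torque': array([-0.01202116,  0.00083585, -0.02847297]), 'width': 0.09399865901340924}
scene [[370.38876479   0.         255.94349492]
 [  0.         370.38876479 190.25344129]
 [  0.           0.           1.        ]] [[ 8.58619667e-01  5.12611828e-01 -1.17495021e-03 -5.91691936e-01]
 [ 4.41783502e-01 -7.41141595e-01 -5.05506155e-01 -9.75896351e-02]
 [-2.59999239e-01  4.33518453e-01 -8.62822199e-01  1.50823518e+00]
 [ 0.00000000e+00  0.00000000e+00  0.00000000e+00  1.00000000e+
[... 216 characters left out ...]
e-01  4.55717215e-03 -4.69368651e-02  5.97866735e-01]
 [ 4.69294364e-02 -1.72364221e-03 -9.98896720e-01  1.52741542e+00]
 [ 0.00000000e+00  0.00000000e+00  0.00000000e+00  1.00000000e+00]]
{'K': array([[322.84294104,   0.        , 258.52724195],
       [  0.        , 322.84294104, 195.32003883],
       [  0.        ,   0.        ,   1.        ]]), 'mount': array([[ 9.99999947e-01,  5.19407678e-06,  3.24019265e-04,
        -7.91108812e-04],
       [-8.13853647e-05,  9.71851192e-01,  2.35595530e-01,
        -6.80522567e-02],
       [-3.13674808e-04, -2.35595544e-01,  9.71851141e-01,
        -1.78836805e-01],
       [ 0.00000000e+00,  0.00000000e+00,  0.00000000e+00,
         1.00000000e+00]])}
```

View pics/scene0.png

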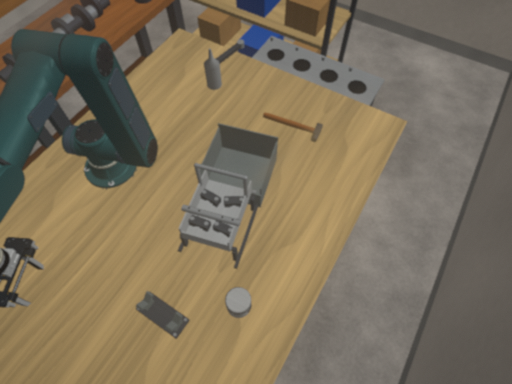

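View pics/top0.png

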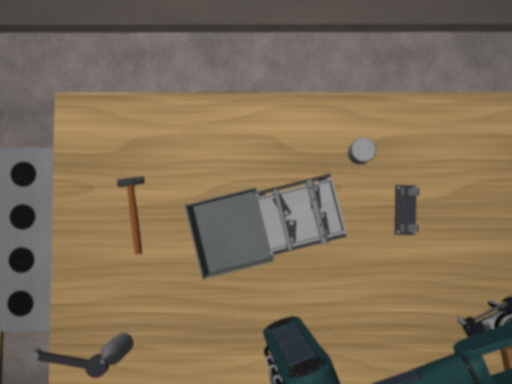

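The scene and top pictures show the tray right of the bin at top (300,215), the shaft near column 318 and the crossbar near column 285. The V rest is at (406,210), the piston at (362,150) and the hammer at (133,215). I'll enlarge the crops next.

```bash
python3 - <<'E'
import cv2
p=cv2.imread("pics/top0.png")
cv2.imwrite("pics/topc.png",cv2.resize(p[160:290,180:360],None,fx=4.4,fy=4.4,interpolation=cv2.INTER_CUBIC))
cv2.imwrite("pics/vr.png",cv2.resize(p[170:250,340:440],None,fx=7,fy=7,interpolation=cv2.INTER_CUBIC))
E
```

```text
(no output)
```

View pics/topc.png

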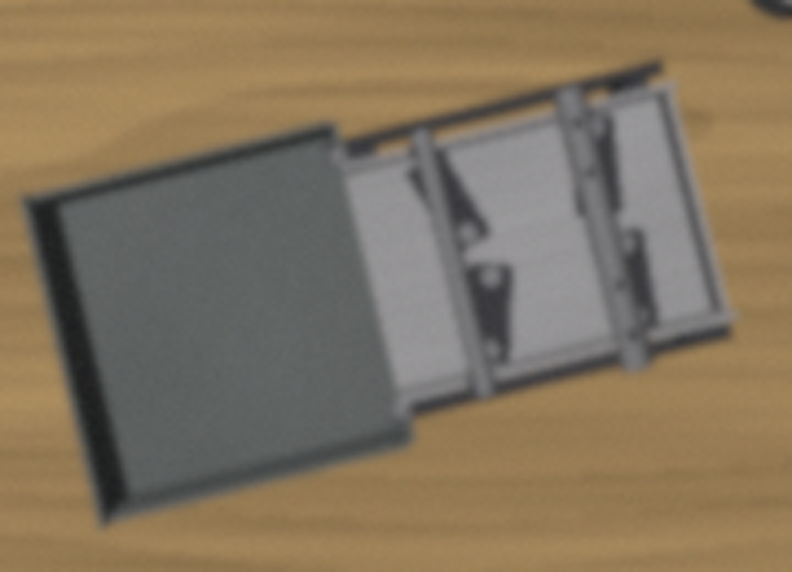

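View pics/vr.png

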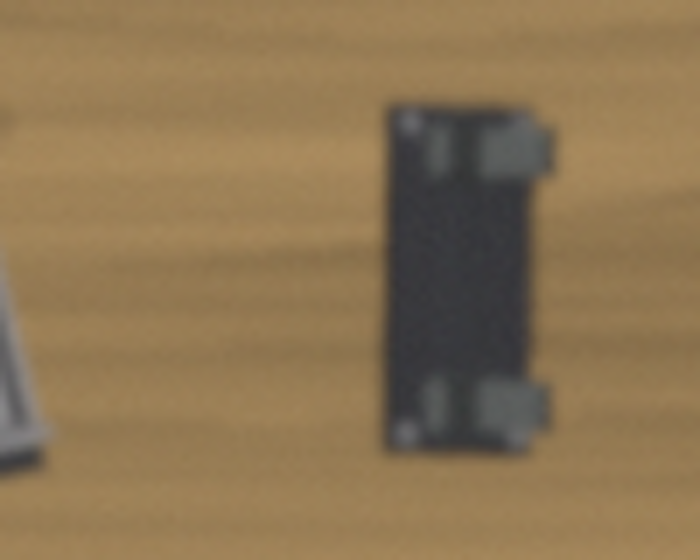

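```bash
cat > h.py <<'E'
import numpy as np,cv2
from bench import robot
def ray(n,uv,z):
    c=robot.camera_info(n);K=c["K"];E=np.array(c["extrinsics"]);R,t=E[:3,:3],E[:3,3]
    o=-R.T@t;d=R.T@np.linalg.solve(K,[uv[0],uv[1],1]);s=(z-o[2])/d[2];return o+s*d
def proj(n,P):
    c=robot.camera_info(n);q=c["extrinsics"]@np.r_[P,1];q=c["K"]@q[:3];return q[:2]/q[2]
E
python3 - <<'E'
from h import *
def T(c,z): return ray("top",((c[0]+.5)/4.4-.5+180,(c[1]+.5)/4.4-.5+160),z)
def V(c,z): return ray("top",((c[0]+.5)/7-.5+340,(c[1]+.5)/7-.5+170),z)
def rep(n,a,b):
    v=b-a;print(n,a.round(4),b.round(4),"mid",((a+b)/2).round(4),"len",np.linalg.norm(v).round(4),"ang",np.arctan2(v[1],v[0]).round(4))
rep("shaft",T((569,88),.169),T((637,369),.169))
rep("bar",T((421,132),.27),T((486,397),.27))
rep("lip",T((338,128),.09),T((411,440),.09))
rep("trayend",T((670,84),.145),T((733,320),.145))
for a,b in(((388,105),(388,452)),((530,105),(530,452))): rep("plate",V(a,.012),V(b,.012))
rep("groove",V((465,150),.040),V((463,405),.040))
rep("mouthL",V((428,150),.063),V((428,405),.063));rep("mouthR",V((552,150),.063),V((552,405),.063))
d=np.load("pics/top0.npy")
E4=robot.camera_info("top")
def pt(u,v):
    z=d[v,u];K=E4["K"];E=E4["extrinsics"];p=z*np.linalg.solve(K,[u,v,1]);return (E[:3,:3].T@(p-E[:3,3])).round(3)
# depth check along shaft/bar/rest
for u,v in[(309,190),(313,205),(317,212),(322,235),(283,210),(279,200),(406,212),(406,200),(413,192),(413,228),(362,150)]: print(u,v,pt(u,v))
E
```

```text
shaft [ 0.6347 -0.016   0.169 ] [ 0.4403 -0.0611  0.169 ] mid [ 0.5375 -0.0385  0.169 ] len 0.1996 ang -2.9138
bar [0.5988 0.0897 0.27  ] [0.4292 0.0492 0.27  ] mid [0.514  0.0695 0.27  ] len 0.1744 ang -2.9072
lip [0.6122 0.1454 0.09  ] [0.3847 0.0932 0.09  ] mid [0.4985 0.1193 0.09  ] len 0.2335 ang -2.9161
trayend [ 0.6391 -0.0898  0.145 ] [ 0.4727 -0.1321  0.145 ] mid [ 0.5559 -0.111   0.145 ] len 0.1716 ang -2.8926
plate [ 0.6288 -0.3245  0.012 ] [ 0.4608 -0.3214  0.012 ] mid [ 0.5448 -0.3229  0.012 ] len 0.168 ang 3.1234
plate [ 0.6285 -0.3934  0.012 ] [ 0.4605 -0.39    0.012 ] mid [ 0.5445 -0.3917  0.012 ] len 0.168 ang 3.1213
groove [ 0.6053 -0.3526  0.04  ] [ 0.4841 -0.3493  0.04  ] mid [ 0.5447 -0.3509  0.04  ] len 0.1212 ang 3.1144
mouthL [ 0.6041 -0.3279  0.063 ] [ 0.4848 -0.3257  0.063 ] mid [ 0.5445 -0.3268  0.063 ] len 0.1194 ang 3.1228
mouthR [ 0.6039 -0.3861  0.063 ] [ 0.4845 -0.3837  0.063 ] mid [ 0.5442 -0.3849  0.063 ] len 0.1194 ang 3.1209
309 190 [ 0.603 -0.015  0.176]
313 205 [ 0.557 -0.027  0.175]
317 212 [ 0.536 -0.039  0.176]
322 235 [ 0.466 -0.053  0.174]
283 210 [0.543 0.062 0.127]
279 200 [0.569 0.08  0.276]
406 212 [ 0.535 -0.36   0.014]
406 200 [ 0.576 -0.36   0.014]
413 192 [ 0.601 -0.373  0.049]
413 228 [ 0.482 -0.37   0.051]
362 150 [ 0.739 -0.201  0.073]
```

```bash
cat >> h.py <<'E'
from scipy.spatial.transform import Rotation as Ro
def delta(P,yaw):
    o=robot.get_obs();R=Ro.from_euler("xyz",o["ee_rot"])
    d=R.inv().apply(np.array(P)-o["tool_pos"])*100
    T=Ro.from_euler("xyz",[np.pi,0,yaw]); rel=(R.inv()*T).as_rotvec()
    print("now",o["time"],o["tool_pos"].round(4),o["ee_rot"].round(3),"F",o["wrist_force"].round(1),"w",round(o["width"],4)," DELTA cm",d.round(2),"rotvec",rel.round(3))
E
python3 - <<'E'
from h import *
delta([.5375,-.0385,.25],-1.343);delta([.5375,-.0385,.15],-1.343)
E
```

```text
now 0.1 [ 0.2454 -0.4917  0.2044] [-3.141e+00  2.000e-03 -1.108e+00] F [-0.6 -0.4  0.6] w 0.0938  DELTA cm [-27.52 -46.37  -4.5 ] rotvec [0.    0.002 0.235]
now 0.1 [ 0.2454 -0.4917  0.2044] [-3.141e+00  2.000e-03 -1.108e+00] F [-0.6 -0.4  0.6] w 0.0938  DELTA cm [-27.5  -46.37   5.5 ] rotvec [0.    0.002 0.235]
```

```bash
python3 -m inch '-6 -10 -4.5 0.1 0.2; -12 -20 -4.5 0.2 0.2; -20 -34 -4.5 0.235 0.2; -20 -34 -4.5 0.235 0.2; -20 -34 -4.5 0.235 0.2; -20 -34 -4.5 0.235 0.2; -20 -34 -4.5 0.235 0.2; -20 -34 -4.5 0.235 0.2; -20 -34 -4.5 0.235 0.2; -20 -34 -4.5 0.235 0.2; -20 -34 -4.5 0.235 0.2;-20 -34 -4.5 0.235 0.2'; python3 - <<'E'
from h import *
o=robot.get_obs(); p,d=robot.snapshot("wrist"); cv2.imwrite("pics/w1.png",p)
delta([.5375,-.0385,.22],-1.343)
E
```

```text
time: 1.1
tool_pos: [0.4605, -0.1601, 0.2494]
ee_rot: [3.14, 0.002, -1.34]
wrist_force: [0.0, -0.5, 0.6]
width: 0.0754
now 1.15 [ 0.4601 -0.161   0.2494] [ 3.140e+00  2.000e-03 -1.342e+00] F [ 0.  -0.   0.2] w 0.0749  DELTA cm [-10.17 -10.32   2.94] rotvec [0.002 0.002 0.001]
```

View pics/w1.png

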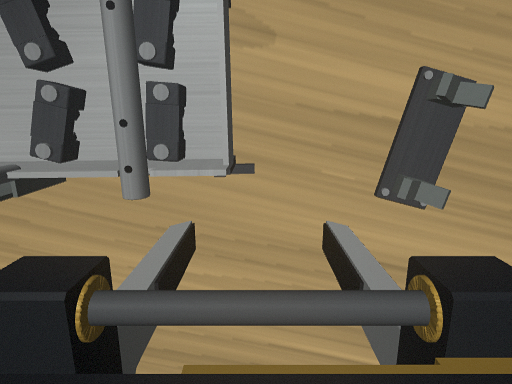

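Wrist view: the shaft lies at about (125,100), clear of the caps, and the V rest is at (435,135). I'll move over the shaft.

```bash
python3 -m inch '-5 -5 0 0 0.2; -10.2 -10.3 0 0 0.2;-10.2 -10.3 0 0 0.2;-10.2 -10.3 0 0 0.2;-10.2 -10.3 0 0 0.2;-10.2 -10.3 0 0 0.2'; python3 - <<'E'
from h import *
o=robot.get_obs(); p,d=robot.snapshot("wrist"); cv2.imwrite("pics/w2.png",p)
delta([.5375,-.0385,.15],-1.343)
E
```

```text
time: 1.65
tool_pos: [0.5369, -0.0393, 0.2487]
ee_rot: [3.138, 0.002, -1.343]
wrist_force: [-0.4, -0.8, 0.3]
width: 0.0752
now 1.7 [ 0.5367 -0.0399  0.2489] [ 3.138e+00  1.000e-03 -1.344e+00] F [ 0.1 -0.6 -0.2] w 0.0753  DELTA cm [-0.11 -0.14  9.89] rotvec [ 0.003  0.001 -0.001]
```

View pics/w2.png

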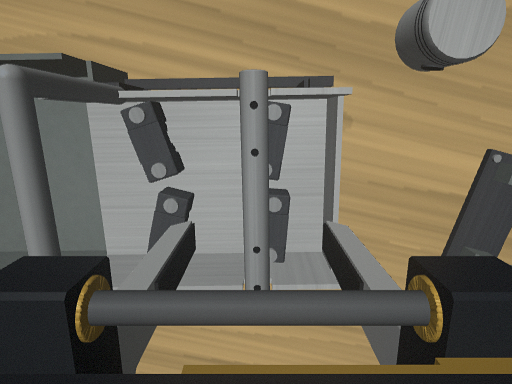

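The shaft (column 257) is centred between the fingers. I'll descend slowly.

```bash
python3 -m inch '-0.1 -0.1 3 0 0.2;-0.1 -0.1 5 0 0.2;-0.1 -0.1 6 0 0.2;-0.1 -0.1 7 0 0.2;-0.1 -0.1 8 0 0.2;-0.1 -0.1 9 0 0.2;-0.1 -0.1 9.9 0 0.2;-0.1 -0.1 9.9 0 0.2;-0.1 -0.1 9.9 0 0.2'; python3 - <<'E'
from h import *
delta([.5375,-.0385,.15],-1.343)
E
```

```text
time: 2.45
tool_pos: [0.5369, -0.0387, 0.1496]
ee_rot: [3.138, 0.002, -1.344]
wrist_force: [0.1, 0.1, 0.0]
width: 0.0751
now 2.45 [ 0.5369 -0.0387  0.1496] [ 3.138e+00  2.000e-03 -1.344e+00] F [0.1 0.1 0. ] w 0.0751  DELTA cm [-0.   -0.06 -0.04] rotvec [ 0.004  0.002 -0.001]
```

```bash
python3 -m inch '0 0 0 0 0.5;0 0 0 0 0.7;0 0 0 0 0.9;0 0 0 0 0.9;0 0 0 0 0.9;0 0 0 0 0.9;0 0 0 0 0.9;0 0 0 0 0.9;0 0 0 0 0.9;0 0 0 0 0.9'
```

```text
time: 3.28
tool_pos: [0.5369, -0.0384, 0.1496]
ee_rot: [3.138, 0.002, -1.344]
wrist_force: [-0.7, 0.8, 0.8]
width: 0.0213
```

```bash
python3 -m inch '0 0 -1 0 1;0 0 -2 0 1;0 0 -4 0 1;0 0 -6 0 1;0 0 -8 0 1;2 0 -10 0 1;5 0 -10 0 1;7 0 -10 0 1;7 0 -10 0 1;7 0 -10 0 1'; python3 - <<'E'
from h import *
o=robot.get_obs(); p,d=robot.snapshot("wrist"); cv2.imwrite("pics/w3.png",p)
delta([.545,-.30,.25],-1.59)
E
```

```text
time: 4.12
tool_pos: [0.5531, -0.1077, 0.2496]
ee_rot: [3.137, 0.003, -1.346]
wrist_force: [0.1, 0.1, -2.2]
width: 0.0214
now 4.1667 [ 0.553  -0.1068  0.2496] [ 3.138e+00  3.000e-03 -1.344e+00] F [ 0.6  0.7 -3.4] w 0.0213  DELTA cm [18.65  5.11 -0.08] rotvec [0.004 0.002 0.246]
```

View pics/w3.png

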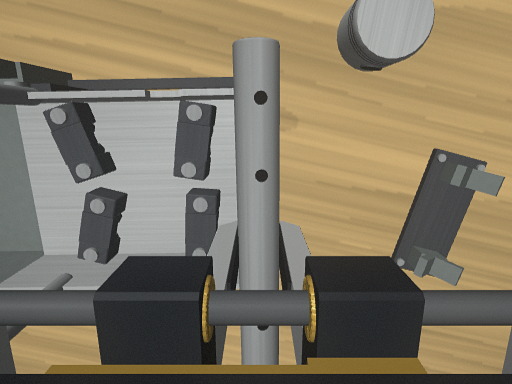

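The shaft is held (3.4 N of weight). Next I'll move beside the rest and measure it up close.

```bash
python3 -m inch '4 1 0 0.1 1;8 2 0 0.2 1;12 3.5 0 0.246 1;15.5 4.3 0 0.246 1;15.5 4.3 0 0.246 1;15.5 4.3 0 0.246 1;15.5 4.3 0 0.246 1;15.5 4.3 0 0.246 1'; python3 - <<'E'
from h import *
o=robot.get_obs(); p,d=robot.snapshot("wrist"); cv2.imwrite("pics/w4.png",p);np.savez("pics/w4.npz",d=d,pos=o["tool_pos"],rot=o["ee_rot"])
delta([.545,-.357,.25],-1.59)
E
```

```text
time: 4.83
tool_pos: [0.5462, -0.2657, 0.2496]
ee_rot: [3.137, 0.002, -1.588]
wrist_force: [-0.6, 0.6, -2.9]
width: 0.0211
now 4.8833 [ 0.5462 -0.2657  0.2497] [ 3.137e+00  2.000e-03 -1.588e+00] F [ 0.4  0.  -1.9] w 0.0214  DELTA cm [ 9.13 -0.04 -0.05] rotvec [0.004 0.002 0.002]
```

View pics/w4.png

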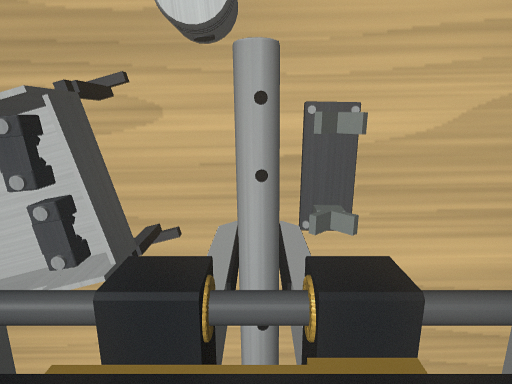

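The rest is now clearly visible at columns 300–368, rows 100–235, with the V profile in view. I'll extract points from the depth image.

```bash
python3 - <<'E'
from h import *
f=np.load("pics/w4.npz");d=f["d"];c=robot.camera_info("wrist");K=c["K"];M=c["mount"]
v,u=np.mgrid[0:384,0:512];z=d
P=np.stack([(u-K[0,2])/K[0,0]*z,(v-K[1,2])/K[1,1]*z,z],-1)@M[:3,:3].T+M[:3,3]
W=Ro.from_euler("xyz",f["rot"]).apply(P.reshape(-1,3)).reshape(P.shape)+f["pos"]
for r in (116,122,128,214,220,226): print(r,[tuple(W[r,q].round(4)) for q in range(308,368,4)])
# plate top
m=(abs(W[...,2]-.012)<.004)&(u>295)&(u<370)&(v>90)&(v<240)
print("plate",[ (np.percentile(W[m][:,i],1).round(4),np.percentile(W[m][:,i],99).round(4)) for i in range(3)])
# left edge of plate
e=[W[r,np.where(m[r])[0][0]] for r in range(140,200,6)];e=np.array(e);print("edge",e[[0,-1]].round(4),np.polyfit(e[:,0],e[:,1],1))
e=[W[r,np.where(m[r])[0][-1]] for r in range(140,200,6)];e=np.array(e);print("edgeR",e[[0,-1]].round(4),np.polyfit(e[:,0],e[:,1],1))
# far/near plate edges
for q in (315,325): 
    i=np.where(m[:,q])[0]; print(W[i[0],q].round(4),W[i[-1],q].round(4))
# held shaft
for r in (60,90,140,200):
    i=np.where((W[r,:,2]>.2)&(u[r]>215)&(u[r]<300))[0]; print("shaft",r,W[r,i[0]].round(4),W[r,i[-1]].round(4),W[r,i][:,2].max().round(4))
i=np.where(W[:200,256,2]>.2)[0];print("tip",W[i[0]+1,256].round(4))
E
```

```text
116 [(np.float64(0.6131), np.float64(-0.3276), np.float64(0.0123)), (np.float64(0.613), np.float64(-0.3329), np.float64(0.0105)), (np.float64(0.6131), np.float64(-0.3299), np.float64(0.0575)), (np.float64(0.613), np.float64(-0.3337), np.float64(0.061)), (np.float64(0.613), np.float64(-0.3385), np.float64(0.0591)), (np.float64(0.6129), np.float64(-0.344), np.float64(0.0537)), (np.float64(0.6128), np.float64(-0.3498), np.float64(0.0478)), (np.float64(0.6126), np.float64(-0.3559), np.float64(0.0414)), (np.float64(0.6126), np.float64(-0.3603), np.float64(0.0421)), (np.float64(0.6125), np.float64(-0.3641), np.float64(0.0457)), (np.float64(0.6124), np.float64(-0.3679), np.float64(0.0485)), (np.float64(0.6124), np.float64(-0.3713), np.float64(0.0528)), (np.float64(0.6123), np.float64(-0.3745), np.float64(0.0571)), (np.float64(0.6123), np.float64(-0.3777), np.float64(0.0613)), (np.float64(0.6122), np.float64(-0.3825), np.float64(0.06))]
122 [(np.float64(0.6058), np.float64(-0.3278), np.float64(0.0117)), (np.float64(0.6057), np.float64(-0.3329), np.float64(0.0115)), (np.float64(0.6066), np.fl
[... 4582 characters left out ...]
loat64(0.4691), np.float64(0.629)), (np.float64(-0.39), np.float64(-0.3205)), (np.float64(0.0096), np.float64(0.0153))]
edge [[ 0.5834 -0.3221  0.0102]
 [ 0.5125 -0.3204  0.0108]] [-0.03085967 -0.30449538]
edgeR [[ 0.5821 -0.3914  0.0092]
 [ 0.5109 -0.39    0.0093]] [-0.02611988 -0.37603314]
[ 0.6298 -0.3361  0.0114] [ 0.4977 -0.339   0.0132]
[ 0.6296 -0.3485  0.0114] [ 0.4972 -0.3525  0.0125]
shaft 60 [ 0.6394 -0.2551  0.2705] [ 0.639  -0.276   0.2707] 0.2799
shaft 90 [ 0.6146 -0.2666  0.4281] [ 0.626  -0.276   0.2706] 0.4281
shaft 140 [ 0.6034 -0.2547  0.2706] [ 0.6029 -0.2761  0.2685] 0.2811
shaft 200 [ 0.5738 -0.2548  0.2716] [ 0.5738 -0.2752  0.273 ] 0.2805
tip [ 0.6471 -0.2658  0.2769]
```

```bash
python3 -m inch '4 0 0 0 1;8 0 0 0 1;9.1 0.1 0 0 1;9.1 0.1 3 0 1;9.1 0.1 6 0 1;9.1 0.1 10 0 1;9.1 0.1 13 0 1;9.1 0.1 15 0 1;9.1 0.1 16 0 1;9.1 0.1 16 0 1;9.1 0.1 16 0 1'; python3 - <<'E'
from h import *
delta([.5447,-.3565,.0365],-1.590)
E
```

```text
time: 5.8
tool_pos: [0.5437, -0.3558, 0.0904]
ee_rot: [3.138, 0.002, -1.587]
wrist_force: [0.4, -0.1, -1.9]
width: 0.0211
now 5.8 [ 0.5437 -0.3558  0.0904] [ 3.138e+00  2.000e-03 -1.587e+00] F [ 0.4 -0.1 -1.9] w 0.0211  DELTA cm [ 0.08 -0.12  5.39] rotvec [0.003 0.002 0.003]
```

```bash
python3 -m inch '0.1 -0.1 1.5 0 1;0.1 -0.1 3 0 1;0.1 -0.1 4 0 1;0.1 -0.1 4.6 0 1;0.1 -0.1 5 0 1;0.1 -0.1 5.2 0 1;0.1 -0.1 5.4 0 1;0.1 -0.1 5.4 0 1;0.1 -0.1 5.4 0 1'; python3 - <<'E'
from h import *
delta([.5447,-.3565,.0357],-1.590)
E
```

```text
time: 6.55
tool_pos: [0.545, -0.3571, 0.0375]
ee_rot: [3.14, 0.001, -1.587]
wrist_force: [-0.2, 0.2, -1.2]
width: 0.021
now 6.55 [ 0.545  -0.3571  0.0375] [ 3.140e+00  1.000e-03 -1.587e+00] F [-0.2  0.2 -1.2] w 0.021  DELTA cm [-0.06  0.03  0.18] rotvec [0.002 0.001 0.003]
```

```bash
python3 -m inch '-0.05 0 0.1 0 1;-0.05 0 0.15 0 1;-0.05 0 0.15 0 1;-0.05 0 0.15 0 0.72;-0.05 0 0.15 0 0.72;-0.05 0 0.15 0 0.72;-0.05 0 0.15 0 0.6;-0.05 0 0.15 0 0.5;-0.05 0 0.15 0 0.5;-0.05 0 0.15 0 0.5;-0.05 0 0.15 0 0.5'; python3 -m inch '0 0 -2 0 0.5;0 0 -5 0 0.5;0 0 -9 0 0.5;0 0 -13 0 0.5;0 0 -17 0 0.5;0 0 -21 0 0.5;0 0 -21 0 0.5;0 0 -21 0 0.5'; python3 - <<'E'
from h import *
o=robot.get_obs(); p,d=robot.snapshot("wrist"); cv2.imwrite("pics/w5.png",p);np.savez("pics/w5.npz",d=d,pos=o["tool_pos"],rot=o["ee_rot"])
p,d=robot.snapshot("scene");cv2.imwrite("pics/s5.png",p)
c=robot.camera_info("wrist")
E
```

```text
time: 7.47
tool_pos: [0.545, -0.3566, 0.036]
ee_rot: [3.14, 0.001, -1.587]
wrist_force: [-0.8, 0.5, -1.3]
width: 0.0469
time: 8.13
tool_pos: [0.5467, -0.3577, 0.2507]
ee_rot: [-3.137, -0.005, -1.587]
wrist_force: [-0.0, 0.7, -0.4]
width: 0.0471
```

View pics/w5.png

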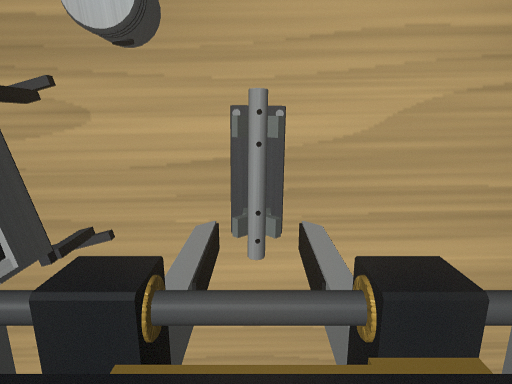

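View pics/s5.png

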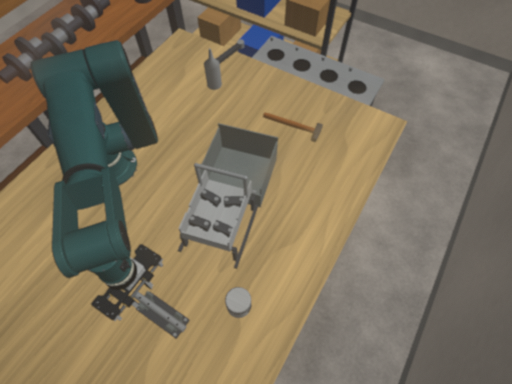

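The wrist view shows the shaft at columns 248–268, centred over both saddles and released. I'll check its height, then work out the route to the crossbar.

```bash
python3 - <<'E'
from h import *
f=np.load("pics/w5.npz");d=f["d"];c=robot.camera_info("wrist");K=c["K"];M=c["mount"]
v,u=np.mgrid[0:384,0:512];z=d
P=np.stack([(u-K[0,2])/K[0,0]*z,(v-K[1,2])/K[1,1]*z,z],-1)@M[:3,:3].T+M[:3,3]
W=Ro.from_euler("xyz",f["rot"]).apply(P.reshape(-1,3)).reshape(P.shape)+f["pos"]
for r in (95,125,160,190,220,250): 
  i=[q for q in range(243,275) if W[r,q,2]>.05]; print(r,W[r,i].mean(0).round(4),W[r,i,2].max().round(4))
i=np.where(W[80:270,258,2]>.05)[0]+80;print(W[i[0],258].round(4),W[i[-1],258].round(4))
delta([.514,.0695,.33],-1.343)
th=np.array([0,.1,.2,.3,.4,.5,.6,.7,.8,.9,1,1.1,1.2]);y=-55*np.cos(th)+175*np.sin(th);zz=55*np.sin(th)+175*np.cos(th)
print(np.c_[th,-(y+55)/10,-(zz-175)/10].round(2).tolist())
E
```

```text
95 [ 0.6375 -0.3583  0.0807] 0.4298
125 [ 0.6067 -0.3589  0.0596] 0.0667
160 [ 0.5679 -0.3566  0.0634] 0.0663
190 [ 0.5332 -0.3554  0.064 ] 0.0678
220 [ 0.4955 -0.3576  0.0603] 0.0667
250 [ 0.4588 -0.3535  0.0643] 0.0663
[ 0.6458 -0.359   0.0643] [ 0.4473 -0.3557  0.065 ]
now 8.2333 [ 0.5451 -0.3565  0.2447] [ 3.138e+00  2.000e-03 -1.587e+00] F [-0.2  0.  -0.8] w 0.0469  DELTA cm [-42.56   3.83  -8.44] rotvec [ 0.003  0.002 -0.244]
[[0.0, -0.0, -0.0], [0.1, -1.77, -0.46], [0.2, -3.59, -0.74], [0.3, -5.42, -0.84], [0.4, -7.25, -0.76], [0.5, -9.06, -0.49], [0.6, -10.84, -0.05], [0.7, -12.57, 0.57], [0.8, -14.22, 1.36], [0.9, -15.79, 2.31], [1.0, -17.25, 3.42], [1.1, -18.6, 4.66], [1.2, -19.82, 6.03]]
```

```bash
python3 -m inch '0 0 -4 0 0.5;0 0 -8.4 0 0.5;-4 0.4 -8.5 -0.05 0.5;-8 0.8 -8.5 -0.1 0.5;-12 1.1 -8.5 -0.15 0.5;-16 1.4 -8.5 -0.2 0.5;-20 1.8 -8.5 -0.244 0.5;-24 2.2 -8.5 -0.244 0.5;-28 2.5 -8.5 -0.244 0.5;-32 2.9 -8.5 -0.244 0.5;-36 3.3 -8.5 -0.244 0.5;-40 3.6 -8.5 -0.244 0.5;-42.5 3.8 -8.5 -0.244 0.5;-42.5 3.8 -8.5 -0.244 0.5;-42.5 3.8 -8.5 -0.244 0.5;-42.5 3.8 -8.5 -0.244 0.5;-42.5 3.8 -8.5 -0.244 0.5'; python3 - <<'E'
from h import *
o=robot.get_obs(); p,d=robot.snapshot("wrist"); cv2.imwrite("pics/w6.png",p)
delta([.514,.0695,.243],-1.343)
E
```

```text
time: 9.65
tool_pos: [0.5143, 0.0676, 0.3292]
ee_rot: [3.136, 0.002, -1.345]
wrist_force: [-0.1, -0.0, 0.0]
width: 0.047
now 9.7 [0.5144 0.0675 0.3296] [ 3.137e+00  2.000e-03 -1.345e+00] F [-0.2 -0.1 -0. ] w 0.0469  DELTA cm [-0.18 -0.05  8.66] rotvec [ 0.004  0.002 -0.002]
```

View pics/w6.png

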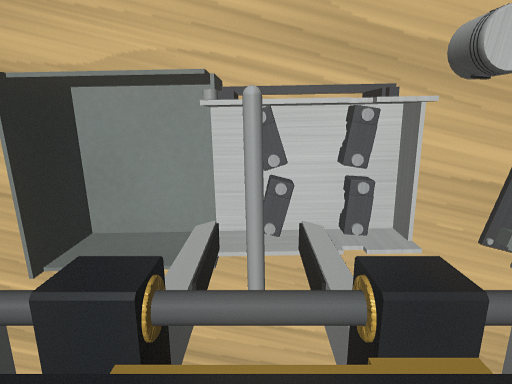

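The bar is at column 254, between the fingers. I'll straddle it loosely.

```bash
python3 -m inch '-0.2 0 2 0 0.5;-0.2 0 4 0 0.5;-0.2 0 5.5 0 0.5;-0.2 0 7 0 0.5;-0.2 0 8.6 0 0.5;-0.2 0 8.6 0 0.5;-0.2 0 8.6 0 0.7;-0.2 0 8.6 0 0.7;-0.2 0 8.6 0 0.7;-0.2 0 8.6 0 0.7'
```

```text
time: 10.53
tool_pos: [0.5142, 0.0694, 0.2451]
ee_rot: [3.14, 0.002, -1.346]
wrist_force: [0.2, -0.3, 0.6]
width: 0.0286
```

```bash
python3 -m inch '-0.7 0 -0.1 0 0.7;-1.4 0 -0.3 0 0.7;-2.1 0 -0.4 0 0.7;-2.8 0 -0.5 0 0.7;-3.5 0 -0.6 0 0.7;-4.3 0 -0.7 0 0.7;-5.2 0 -0.8 0 0.7;-6.1 0 -0.8 0 0.7;-7 0 -0.8 0 0.7;-7.9 0 -0.8 0 0.7;-8.8 0 -0.6 0 0.7;-9.7 0 -0.5 0 0.7;-9.7 0 -0.5 0 0.7;-9.7 0 -0.5 0 0.7'; python3 - <<'E'
from h import *
p,d=robot.snapshot("scene");cv2.imwrite("pics/s7.png",cv2.resize(p[80:300,120:360],None,fx=2.5,fy=2.5))
p,d=robot.snapshot("wrist");cv2.imwrite("pics/w7.png",p)
E
```

```text
time: 11.7
tool_pos: [0.4942, 0.1616, 0.2534]
ee_rot: [-3.138, -0.006, -1.348]
wrist_force: [1.8, -9.5, 6.1]
width: 0.0281
```

View pics/s7.png

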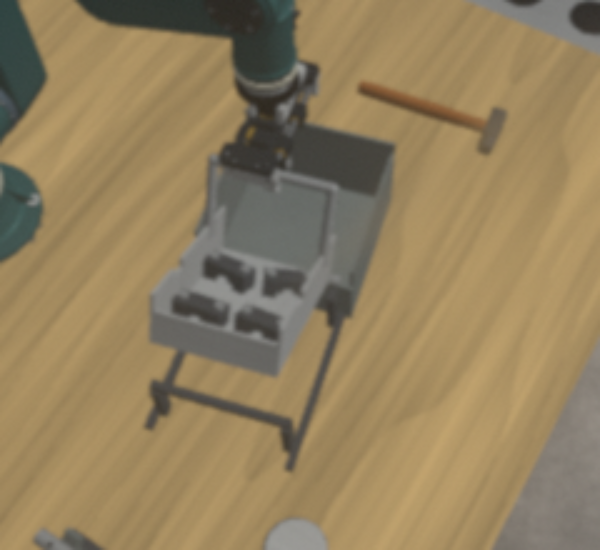

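View pics/w7.png

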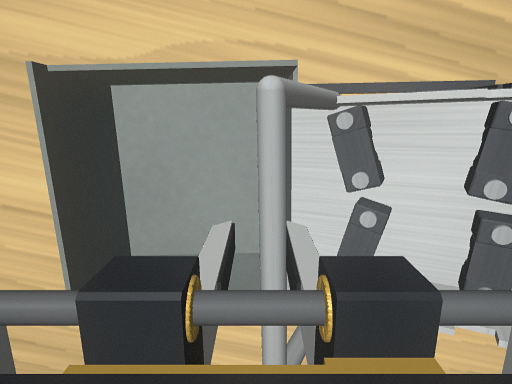

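The tilt is about 0.48 rad with the caps still in place. I'll continue along the arc to about 1.2 rad.

```bash
python3 -m inch '-0.9 0 0.2 0 0.7;-1.7 0 0.4 0 0.7;-2.5 0 0.7 0 0.7;-3.2 0 1 0 0.7;-3.9 0 1.3 0 0.7;-4.6 0 1.6 0 0.7;-5.3 0 2 0 0.7;-6.0 0 2.4 0 0.7;-6.7 0 2.8 0 0.7;-7.4 0 3.2 0 0.7;-8.1 0 3.8 0 0.7;-8.7 0 4.3 0 0.7;-9.3 0 4.9 0 0.7;-9.9 0 5.4 0 0.7;-10.5 0 6 0 0.7;-11 0 6.4 0 0.7;-11 0 6.4 0 0.7;-11 0 6.4 0 0.7;-11 0 6.4 0 0.7'; python3 - <<'E'
from h import *
p,d=robot.snapshot("scene");cv2.imwrite("pics/s8.png",cv2.resize(p[80:300,120:360],None,fx=2.5,fy=2.5))
p,d=robot.snapshot("wrist");cv2.imwrite("pics/w8.png",p)
E
```

```text
time: 13.38
tool_pos: [0.4699, 0.2673, 0.1881]
ee_rot: [-3.14, -0.008, -1.349]
wrist_force: [0.4, -6.2, -1.3]
width: 0.0285
```

View pics/s8.png

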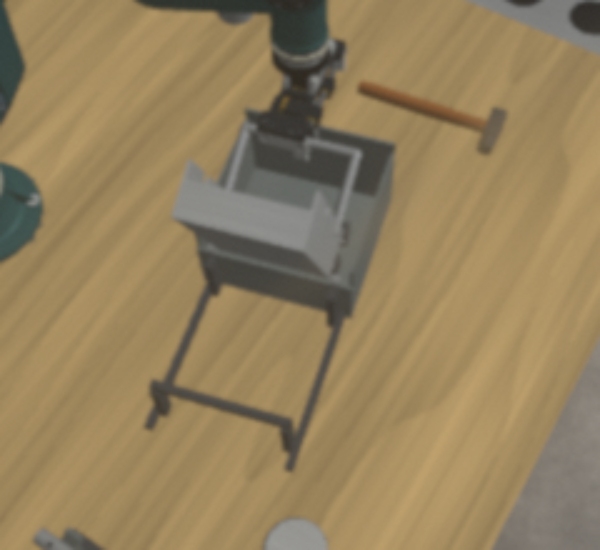

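View pics/w8.png

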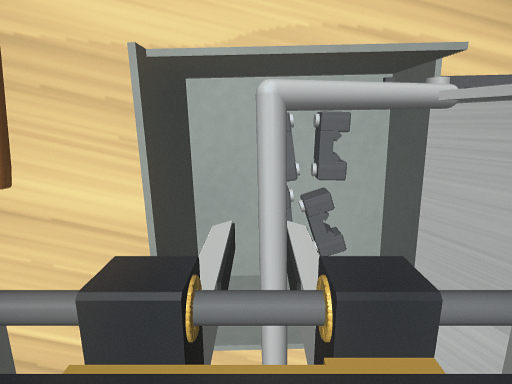

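Two caps are plainly in the bin at (330,150) and (322,220), and two more are partly hidden by the bar. I'll hold briefly, then lower the tray along the arc.

```bash
python3 -m inch '0 0 0 0 0.7;0 0 0 0 0.7;0 0 0 0 0.7;0 0 0 0 0.7;0.6 0 -0.7 0 0.7;1.2 0 -1.4 0 0.7;1.9 0 -2 0 0.7;2.6 0 -2.6 0 0.7;3.3 0 -3.2 0 0.7;4 0 -3.7 0 0.7;4.8 0 -4.2 0 0.7;5.6 0 -4.7 0 0.7;6.4 0 -5.1 0 0.7;7.2 0 -5.5 0 0.7;8.1 0 -5.8 0 0.7;9 0 -6.1 0 0.7;9.8 0 -6.3 0 0.7;10.7 0 -6.5 0 0.7;10.7 0 -6.5 0 0.7'; python3 - <<'E'
from h import *
delta([.514,.0695,.245],-1.343)
p,d=robot.snapshot("wrist");cv2.imwrite("pics/w9.png",p)
E
```

```text
time: 15.07
tool_pos: [0.4939, 0.1603, 0.254]
ee_rot: [-3.141, -0.011, -1.352]
wrist_force: [1.0, -5.6, -2.8]
width: 0.0279
now 15.0667 [0.4939 0.1603 0.254 ] [-3.141 -0.011 -1.352] F [ 1.  -5.6 -2.8] w 0.0279  DELTA cm [9.29 0.   1.  ] rotvec [-0.001 -0.011 -0.009]
```

View pics/w9.png

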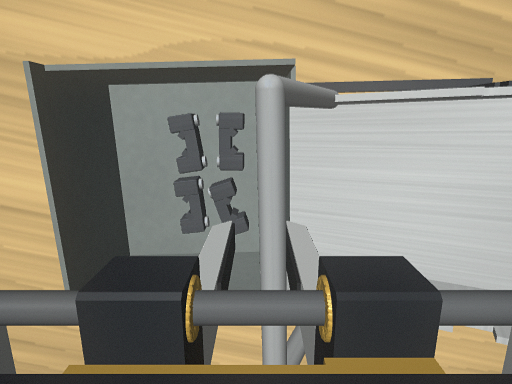

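All four caps lie in the bin at columns 170–247, rows 110–235. The tray is empty, so I'll lower it the rest of the way.

```bash
python3 -m inch '0.8 0 -0.1 0 0.7;1.6 0 -0.2 0 0.7;2.5 0 -0.2 0 0.7;3.4 0 -0.2 0 0.7;4.3 0 -0.1 0 0.7;5.2 0 0 0 0.7;6 0 0.1 0 0.7;6.8 0 0.3 0 0.7;7.5 0 0.5 0 0.7;8.2 0 0.7 0 0.7;8.8 0 0.9 0 0.7;9.3 0 1 0 0.7;9.6 0 1 0 0.7;9.6 0 1 0 0.7;9.6 0 1 0 0.5;9.6 0 1 0 0.5;9.6 0 1 0 0.5;9.6 0 1 0 0.5'; python3 - <<'E'
from h import *
delta([.514,.0695,.34],-1.343)
E
```

```text
time: 16.62
tool_pos: [0.5145, 0.0676, 0.2451]
ee_rot: [-3.14, -0.01, -1.351]
wrist_force: [-0.3, 0.0, -0.2]
width: 0.0468
now 16.6167 [0.5145 0.0676 0.2451] [-3.14  -0.01  -1.351] F [-0.3  0.  -0.2] w 0.0468  DELTA cm [-0.11 -0.   -9.49] rotvec [-0.001 -0.01  -0.008]
```

```bash
python3 -m inch '0 0 -2 0 0.5;0 0 -4 0 0.5;0 0 -7 0 0.5;0 0 -10 0 0.5;0 0 -12 0 0.5;0 0 -12 0 0.5;4 4 -12 0 0.5;8 8 -12 0 0.5;11 11 -12 0 0.5;14 14 -12 0 0.5;17 17 -12 0 0.5;17 17 -12 0 0.5;17 17 -12 0 0.5;17 17 -12 0 0.5;17 17 -12 0 0.5;17 17 -12 0 0.5;17 17 -12 0 0.5;17 17 -12 0 0.5'; python3 - <<'E'
from h import *
p,d=robot.snapshot("scene");cv2.imwrite("pics/s10.png",cv2.resize(p[80:350,100:360],None,fx=2.2,fy=2.2))
p,d=robot.snapshot("top");cv2.imwrite("pics/t10.png",cv2.resize(p[90:290,100:440],None,fx=2.3,fy=2.3))
E=robot.camera_info("top")
for u,v in [(279,200),(283,210),(287,225)]:
    q=d[v,u]*np.linalg.solve(E["K"],[u,v,1]);print((E["extrinsics"][:3,:3].T@(q-E["extrinsics"][:3,3])).round(3))
E
```

```text
time: 18.12
tool_pos: [0.3858, -0.1333, 0.3662]
ee_rot: [-3.141, -0.009, -1.349]
wrist_force: [0.3, -0.5, 0.4]
width: 0.0468
[0.569 0.08  0.279]
[0.543 0.061 0.097]
[0.495 0.048 0.1  ]
```

View pics/s10.png

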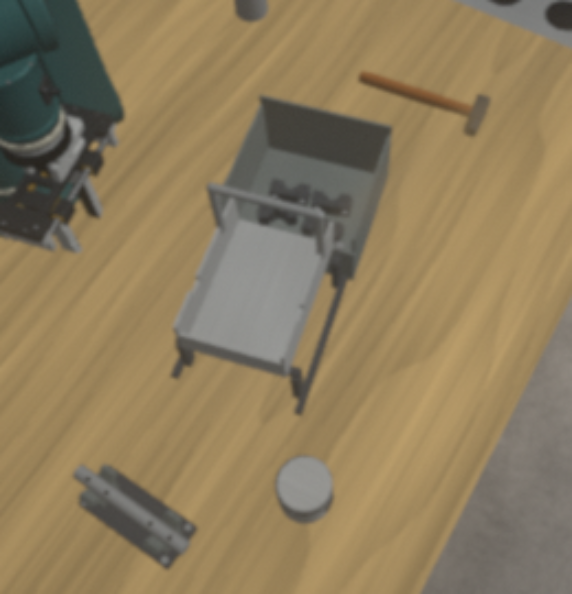

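View pics/t10.png

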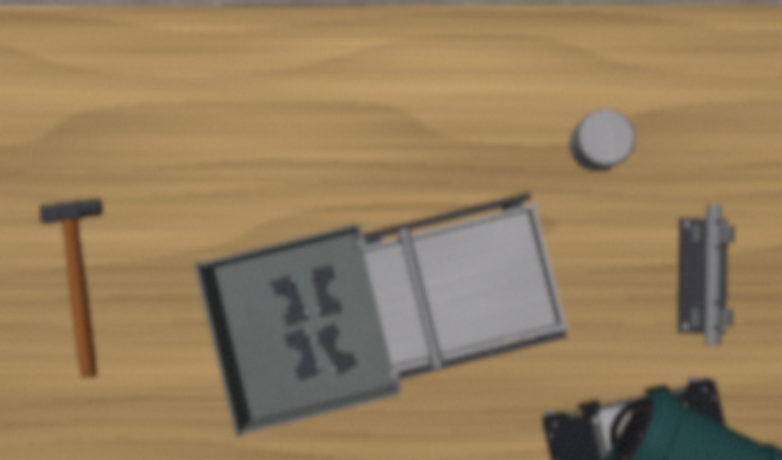

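The pictures show all four caps in the bin (top crop, around (315,325)) and the tray flat and empty. The shaft lies in both grooves at (712,275). The piston and hammer are where they started, and the arm is clear of everything.

```bash
python3 -c "
from bench import robot
print(robot.close_job())"
```

```text
the job is handed in; nothing more can be done
None
```

The job is done and handed in at about 18 s of the 64 s allowed. I lifted the shaft off the tray, laid it in the V rest and let go. Then I tipped the tray by its crossbar to about 1.2 rad, so all four caps slid into the scrap bin, and lowered it back under control.

**Last checks:**
- **Shaft:** it lies level in both grooves, its top at about 66.5 mm as expected. It sits about 2 mm off centre along the rest.
- **Caps:** all four are visible in the bin, and the tray is empty.
- **Tray:** it is flat, with the crossbar top reading 279 mm against 276 mm before tipping (277 mm by the given sizes). That is within the camera error.
- **Bystanders:** the piston and hammer look unmoved by eye in the last pictures; I did not measure their positions again.
- **Forces:** the highest reading at the wrist was about 11 N. The gripper was clear of everything at hand-in.

No check failed or disagreed.

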